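# Turn the paint carousel to the colour wanted

### The job

The painter needs the blue: turn the paint carousel by pushing one of its steel spokes with a fingertip until the white pot of blue paint stands centred at the head of the red arrow, and leave it there. Push the spoke only from its side, do not grip it, do not touch or lift any of the three pots, and leave the other things on the bench where they are.

Things in the scene. Friction and masses are not known exactly. Their poses are not given: they have to be found in the camera images.
- white_pot: white mixing pot with blue paint, 62 mm across at the rim, 46 mm at the foot, 36 mm tall, standing loose (with about 4 mm of play) in one of the carousel's three wells. Origin: centre of its underside, 30 mm above the bench, 65 mm from the carousel's axis; rim 66 mm above the bench. This pot is to come to the red arrow
- black_pot_1: black mixing pot with yellow paint, same size as the white pot, loose in another well of the carousel. Origin: centre of its underside. To be left untouched
- black_pot_2: black mixing pot with yellow paint, same size as the white pot, loose in another well of the carousel. Origin: centre of its underside. To be left untouched
- dip_spot (a point): the place at the red arrow where the white pot must end: a fixed point above the arrow's line, 65 mm from the carousel's axis and 30 mm above the bench. The flat red arrow (6 mm thick) lies on the bench, fixed, and points in at the axis from the side where the painter stands; its head begins about 105 mm and its tail ends 165 mm from the axis, so it passes below the spokes; a thin aluminium tongue joins it to the base plate
- arrow_base: the fixed round aluminium base plate of the carousel (116 mm across, 9 mm thick) with the red arrow. Origin: on the carousel's upright axis at bench height; the arrow lies along its own -x. It does not move
- carousel (a joint): turning angle of the carousel (rad), 0 at the start, growing counterclockwise seen from above; no end stop within a full turn either way. It turns with a light, even drag (about 1 N pushed near a spoke's end) and stays where it is left. Grey plastic, three wells 66 mm across with their rims 38 mm above the bench, centred 65 mm from the axis and 120 degrees apart; the aluminium hub is 54 mm across and its top 58 mm above the bench
- spoke_a (a point): steel spoke of the carousel, a level round bar 14 mm thick, with a black ball 20 mm across at its end. This point lies on the carousel's upright axis at bench height (z = 0); its frame's x axis points out along the spoke, z up. The bar's centre line is 40 mm above the bench, free from 27 mm to 115 mm from the axis; the ball is centred 115 mm from the axis. Turns with the carousel; each spoke stands midway (60 degrees) between two pots
- spoke_b (a point): steel spoke of the carousel, a level round bar 14 mm thick, with a black ball 20 mm across at its end. This point lies on the carousel's upright axis at bench height (z = 0); its frame's x axis points out along the spoke, z up. The bar's centre line is 40 mm above the bench, free from 27 mm to 115 mm from the axis; the ball is centred 115 mm from the axis. Turns with the carousel; each spoke stands midway (60 degrees) between two pots
- spoke_c (a point): steel spoke of the carousel, a level round bar 14 mm thick, with a black ball 20 mm across at its end. This point lies on the carousel's upright axis at bench height (z = 0); its frame's x axis points out along the spoke, z up. The bar's centre line is 40 mm above the bench, free from 27 mm to 115 mm from the axis; the ball is centred 115 mm from the axis. Turns with the carousel; each spoke stands midway (60 degrees) between two pots
- tape_roll: roll of masking tape lying flat, 104 mm across, 24 mm tall; origin: centre of its underside. Bystander
- bar_clamp: small red and steel bar clamp lying flat, 78 x 242 x 19 mm; origin: centre of its underside. Bystander
- scraper: scraper with a red handle lying flat, 100 x 164 x 14 mm; origin: centre of its underside. Bystander
- brush_0: thin blue paint brush lying flat, 210 mm long along its own y, 11 mm thick; origin: centre of its underside. Bystander
- pencil: yellow pencil lying flat, 172 mm long along its own y, 7 mm thick; origin: centre of its underside. Bystander
- tan_cup: small tan mixing cup, 47 mm across, 22 mm tall, standing on the bench; origin: centre of its underside. Bystander

How it is judged:
By the outcome, as a careful person would: the job done as asked, in the order asked, and still so for the second after the job is handed in, with the robot touching nothing.
It also fails if it takes over 48 s, if anything falls off the work surface, if the arm or the gripper's body presses on something with over 40 N, if the wrist force passes 120 N, or if a joint passes its speed limit or range.

### The arm

A 6-joint arm with a two-finger parallel gripper is mounted at the origin on a cart in front of the work surface, level with it; the furniture and walls round the work are solid. World frame = base frame: x ahead of the robot, y to its left, z up, the work surface at z = 0. Lengths are in m, angles in rad, forces in N, time in s.
With the tool pointing down it reaches from about 0.35 to 0.975 m from the base axis. Payload 4.9 kg.
Tool frame: the origin (TCP) lies on the centre line of the jaws, within the pads' length; the fingertips stand ctrl.tcp_to_tips ahead of it and the grasp point (between the pads) lies 3 mm ahead of it (ctrl.tcp_to_tips is the distance from the TCP to the fingertips, in m); z points along the fingers, y is the direction in which the jaws open and shut (so a half turn about z gives the same grasp; the last joint's range is limited). The gripper opens to 85 mm and grips with 20 to 120 N. Pads are 22 mm wide; open, the fingers measure 114 mm over their backs; the gripper's body (76 mm by 85 mm) begins 54 mm behind the grasp point. The pads swing forward as they close: fully open they stand 13 mm farther back than shut.
Start: joints at [1.213, 0.053, 1.613, -0, 1.476, -0.119], TCP at [0.148, 0.607, 0.233] pointing down, gripper open.
Joint ranges: [-3.01, 3.01], [-1.01, 2.22], [0.06, 2.58], [-1.02, 4.17], [0.09, 2.62], [-3.14, 3.14]. Speed limits (rad/s): [2.57, 2.57, 3.14, 3.14, 3.14, 3.14].

### API

Orientations are given as a rotation vector (axis times angle).
In Python, from station import ctrl, vision gives the robot as it stands.
- The arm moves only by the tool jog_arm, never from a script. Its argument "deltas" is a list of rows, each a list of 7 numbers: the turn, a rotation vector about the tool's x, y, z in rad, then the shift along the tool's x, y, z in cm, then the opening, from 0 (shut) to 1 (fully open). A call has 1 to 12 rows; each row shifts and turns the commanded pose from where the row before left it, along the tool's axes as they then stand; what a row does not reach is not made up. A row lasts 1/12 s, in which the tool goes at most 41.7 mm and 7.16 degrees, less where a joint would pass 70% of its speed; a pose out of reach is approached as far as the arm can. A call with a gripper value outside its range is refused whole. The fingers move at their own pace and stop on an object; "grip_force" is the grip in N (left out, the last holds). Time passes only in rows, so rows that do not move let the fingers close. It gives the time, the measured TCP pose, the force and the opening at its end, in the units of the state.
- ctrl.get_obs(): the state, without advancing time (a new reading comes with each control period).
- vision.get_image(name): name is "scene" or "top"; returns (picture, depth): 384x512x3 uint8, red, green, blue; 384x512 float32, m along the optical axis (not along the pixel's ray), 0 where there is no reading.
- vision.calibration(name): a dict with "fx", "fy", "cx", "cy" (pixels), "rvec" (rotation vector, rad) and "tvec" (3), from world to camera coordinates, as OpenCV has them. Camera axes: x right, y down, z forward; pixel columns grow to the right and rows downward; lengths in m; the calibration is good to about 2 mm. A picture is of the moment at which its call begins. calibration takes no time and is no camera call.
- ctrl.finish_job(): hands the job in, once; it reports no verdict.
The state is a dict: "t": time; "q": joint angles; "dq": joint speeds; "effort": joint torques, N m; "tool_pos": TCP position; "tool_rot": TCP orientation; "contact_force": force on the tool from outside, world axes, zero at the start; "wrist_torque": the same for the moment, N m; "opening": finger opening in m.
Only numpy, scipy, OpenCV 4.12 (cv2) and the standard library are available. Lean on these libraries where they do the work, as an engineer would, in place of code of your own. Each camera call takes 0.05 s, during which the arm holds its last target. There are 200 camera calls.

## Working session

There is one attempt and no reset: what is moved stays moved. The work goes in short steps, Python scripts to look and compute and a tool call to move; the robot and the scene stay as the last step left them, time stands still between calls to the robot, and variables do not carry over. Pictures are saved under pics/ and viewed, about 8 in all and at most 12, crops included, and the job is handed in when it is done.

Besides the shell and the picture viewer there is one more tool, called after ">>>" in YAML: its name, and indented under it one key for each argument. jog_arm: Moves the arm, as the interface text tells. Its arguments: {"type":"object","properties":{"deltas":{"type":"array"},"grip_force":{"type":"number"}},"required":["deltas"]}

```bash
mkdir -p pics; cat > h.py <<'E'
import numpy as np, cv2
from station import ctrl, vision
def cloud(n):
    im,d=vision.get_image(n); c=vision.calibration(n)
    R=cv2.Rodrigues(np.array(c["rvec"],float))[0]; t=np.array(c["tvec"],float).ravel()
    v,u=np.mgrid[:384,:512]
    P=np.stack([(u-c["cx"])/c["fx"]*d,(v-c["cy"])/c["fy"]*d,d],-1)
    W=(P-t)@R   # R^T(P-t)
    W[d==0]=np.nan
    return im,W
def save(im,n): cv2.imwrite("pics/"+n,cv2.cvtColor(im,cv2.COLOR_RGB2BGR))
E
python3 - <<'E'
from h import *
for n in("top","scene"):
    im,W=cloud(n); np.savez(n+".npz",im=im,W=W); save(cv2.resize(im,(768,576)),n+"0.png")
o=ctrl.get_obs();print({k:np.round(v,3) for k,v in o.items()},ctrl.tcp_to_tips)
E
```

```text
{'t': np.float64(0.1), 'q': array([ 1.213,  0.053,  1.614, -0.   ,  1.476, -0.119]), 'dq': array([-0.001, -0.002, -0.003,  0.001, -0.003,  0.001]), 'effort': array([-1.0000e-03, -3.9490e+01, -3.7136e+01, -0.0000e+00,  4.0000e-03,
       -0.0000e+00]), 'tool_pos': array([0.148, 0.607, 0.232]), 'tool_rot': array([-3.740e-01, -3.119e+00,  3.000e-03]), 'contact_force': array([-0.05 , -0.595,  0.214]), 'wrist_torque': array([ 0.029, -0.045,  0.016]), 'opening': np.float64(0.085)} 0.022
```

View pics/top0.png

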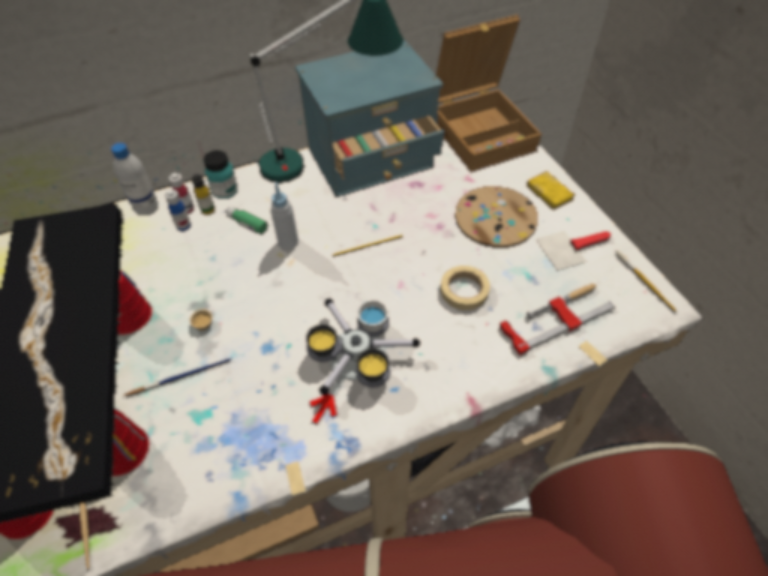

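View pics/scene0.png

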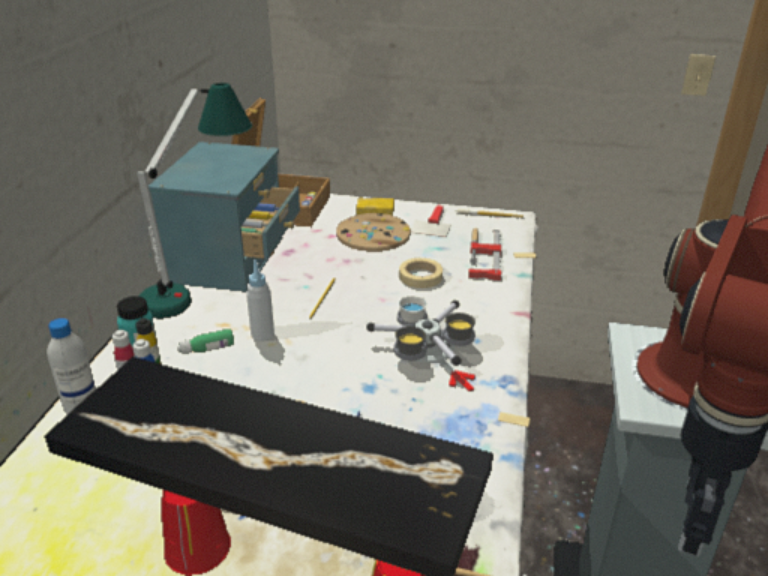

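The top view (768 px scale) shows the hub at (356,341), the white/blue pot at (373,317), the black pots at (321,342) and (372,366), spoke balls at (328,302), (416,343) and (324,391), and the red arrow at (325,405). The scene view agrees. Next I'll measure these from both views.

```bash
cat > m.py <<'E'
from h import *
from scipy.optimize import least_squares
def measure(n,im,W,verbose=True):
    hsv=cv2.cvtColor(im,cv2.COLOR_RGB2HSV).astype(int); H,S,V=hsv[...,0],hsv[...,1],hsv[...,2]
    z=W[...,2]; c0=np.array([C0[0],C0[1]])
    r=np.hypot(W[...,0]-c0[0],W[...,1]-c0[1])
    hub=(r<.035)&(abs(z-.058)<.006)
    out={}
    out["hub"]=W[hub].mean(0)
    out["blue"]=W[(r<.12)&(z>.036)&(z<.07)&(H>90)&(H<115)&(S>90)]
    out["yel"]=W[(r<.12)&(z>.036)&(z<.07)&(H>15)&(H<32)&(S>120)]
    out["red"]=W[(r<.19)&(r>.09)&(z<.03)&((H<8)|(H>172))&(S>140)]
    out["ball"]=W[(r<.14)&(r>.1)&(z>.025)&(z<.07)&(V<90)]
    return out
C0=None
E
python3 - <<'E'
import m; from m import *
for n,uv in(("top",(356,341)),("scene",(429,326))):
    f=np.load(n+".npz"); im,W=f["im"],f["W"]
    p=W[int(uv[1]/1.5),int(uv[0]/1.5)]; print(n,"hub px",p.round(4))
    m.C0=p; o=measure(n,im,W); m.C0=o["hub"]; o=measure(n,im,W)
    print("hub",o["hub"].round(4))
    ang=lambda P:np.degrees(np.arctan2(P[:,1]-m.C0[1],P[:,0]-m.C0[0]))
    for k in("blue","red"):
        q=np.median(o[k],0); print(k,len(o[k]),o[k].mean(0).round(4),"r",np.hypot(*(o[k].mean(0)-m.C0)[:2]).round(4),"ang",ang(o[k].mean(0)[None]).round(1))
    for k in("yel","ball"):
        P=o[k]
        if len(P)<6: print(k,len(P));continue
        K=2 if k=="yel" else 3
        _,l,c=cv2.kmeans(P.astype(np.float32),K,None,(3,50,1e-5),5,0)
        for i in range(K): print(k,(l==i).sum(),c[i].round(4),"r",np.hypot(*(c[i]-m.C0)[:2]).round(4),"ang",ang(c[i][None]).round(1))
E
```

```text
top hub px [0.5214 0.0079 0.0578]
hub [0.5164 0.0064 0.0562]
blue 106 [ 0.5696 -0.0465  0.049 ] r 0.0733 ang [-46.8]
red 148 [0.4446 0.1059 0.006 ] r 0.124 ang [127.1]
yel 226 [ 0.464  -0.0018  0.0506] r 0.0561 ang [-171.]
yel 198 [0.5544 0.0663 0.0508] r 0.0688 ang [59.5]
ball 8 [0.6374 0.0228 0.0484] r 0.1189 ang [7.6]
ball 28 [0.4524 0.0971 0.0463] r 0.1123 ang [126.7]
ball 13 [ 0.4767 -0.0967  0.0475] r 0.1121 ang [-112.4]
scene hub px [0.5243 0.0136 0.0539]
hub [0.5329 0.0167 0.0567]
blue 35 [ 0.5686 -0.054   0.0497] r 0.0772 ang [-59.2]
red 110 [0.4465 0.1115 0.0064] r 0.1291 ang [129.8]
yel 59 [ 0.4634 -0.0065  0.0514] r 0.0683 ang [-164.]
yel 61 [0.5532 0.0609 0.0511] r 0.0543 ang [63.6]
ball 8 [ 0.4812 -0.0913  0.0466] r 0.1142 ang [-114.8]
ball 18 [0.6428 0.0292 0.0443] r 0.1149 ang [8.5]
ball 30 [0.4595 0.105  0.0452] r 0.1159 ang [126.9]
```

Both views agree. The axis is at about (0.5275, 0.007). The spokes are at about 7°, 127° and −113°, the white pot is at −53°, and the arrow is at about 129°. Turning the 7° spoke about 178° clockwise should bring the pot there. I'll shut the gripper and yaw the tool so its y axis lies along that spoke.

>>> jog_arm:
  deltas:
    - [0,0,0.1,0,0,0,0]
    - [0,0,0.1,0,0,0,0]
    - [0,0,0.1,0,0,0,0]
    - [0,0,0.1,0,0,0,0]
    - [0,0,0.1,0,0,0,0]
    - [0,0,0.1,0,0,0,0]
    - [0,0,0.1,0,0,0,0]
    - [0,0,0.1,0,0,0,0]
    - [0,0,0.1,0,0,0,0]
    - [0,0,0.1,0,0,0,0]
    - [0,0,0.1,0,0,0,0]
    - [0,0,0.108,0,0,0,0]
  grip_force: 20

```text
t: 1.1
tool_pos: [0.1477, 0.6069, 0.232]
tool_rot: [2.085, 2.349, -0.002]
contact_force: [-0.5, -0.4, -0.2]
opening: 0.0001
```

>>> jog_arm:
  deltas:
    - [0,0,0,-2.55,1.62,0,0]
    - [0,0,0,-2.55,1.62,0,0]
    - [0,0,0,-2.55,1.62,0,0]
    - [0,0,0,-2.55,1.62,0,0]
    - [0,0,0,-2.55,1.62,0,0]
    - [0,0,0,-2.55,1.62,0,0]
    - [0,0,0,-2.55,1.62,0,0]
    - [0,0,0,-2.55,1.62,0,0]
    - [0,0,0,-2.55,1.62,0,0]
    - [0,0,0,-2.55,1.62,0,0]
    - [0,0,0,-2.55,1.62,0,0]
    - [0,0,0,-2.55,1.62,0,0]

```text
t: 2.1
tool_pos: [0.379, 0.3262, 0.2323]
tool_rot: [-2.079, -2.355, 0.001]
contact_force: [0.4, 0.2, 1.1]
opening: -0.0002
```

>>> jog_arm:
  deltas:
    - [0,0,0,-2.55,1.62,0,0]
    - [0,0,0,-2.55,1.62,0,0]
    - [0,0,0,-2.55,1.62,0,0]
    - [0,0,0,-2.55,1.62,0,0]
    - [0,0,0,-2.55,1.62,0,0]
    - [0,0,0,-2.55,1.62,0,0]
    - [0,0,0,-2.55,1.62,0,0]
    - [0,0,0,-2.55,1.62,0,0]
    - [0,0,0,-2.55,1.62,0,0]
    - [0,0,0,-2.55,1.62,0,0]
    - [0,0,0,-2.55,1.62,0,0]
    - [0,0,0,-2.55,1.62,0,0]

```text
t: 3.1
tool_pos: [0.6098, 0.0467, 0.232]
tool_rot: [-2.079, -2.354, 0.001]
contact_force: [-0.1, 0.7, -0.5]
opening: -0.0002
```

>>> jog_arm:
  deltas:
    - [0,0,0,0,0,2.2,0]
    - [0,0,0,0,0,2.2,0]
    - [0,0,0,0,0,2.2,0]
    - [0,0,0,0,0,2.2,0]
    - [0,0,0,0,0,2.0,0]
    - [0,0,0,0,0,0,0]
    - [0,0,0,0,0,0,0]

```text
t: 3.68
tool_pos: [0.608, 0.0481, 0.123]
tool_rot: [-2.078, -2.353, 0.004]
contact_force: [-0.2, -0.3, 0.0]
opening: -0.0001
```

Before going down I'll take one look to check the fingers against the spoke and pots.

```bash
python3 - <<'E'
from h import *
a=[]
for n,(u,v) in(("top",(237,227)),("scene",(286,215))):
    im,W=cloud(n); a.append(cv2.resize(im[v-60:v+50,u-65:u+65],(520,440),interpolation=cv2.INTER_CUBIC)[:, :390])
    print(vision.calibration(n)["tvec"])
save(np.hstack(a),"chk1.png")
o=ctrl.get_obs();print(o["tool_pos"],o["q"].round(3))
E
```

```text
[0.16524626 0.50423083 0.87131066]
[0.59674665 0.16232268 1.43118873]
[0.61011896 0.04805223 0.12614894] [-0.043  0.108  1.738 -0.     1.294 -0.167]
```

View pics/chk1.png

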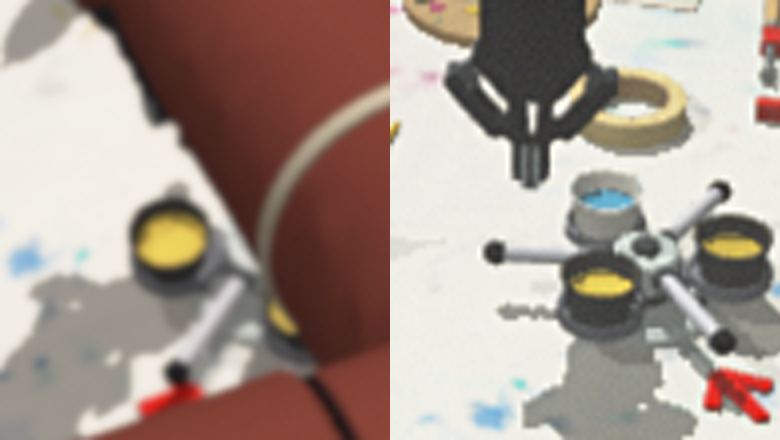

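The left crop is hidden by the arm. The right crop (scene) shows the shut fingertips at (530,180), above the gap between the left spoke (ball at 495,250) and the front black pot (600,285). I'll check the tip height and planned point by projection.

```bash
python3 - <<'E'
from h import *
im,W=cloud("scene")
d=np.hypot(W[...,0]-.61,W[...,1]-.048)
m=(d<.03)&(W[...,2]>.075)&(W[...,2]<.2)
P=W[m];print("tip zmin",np.sort(P[:,2])[:5].round(3)); L=P[P[:,2]<P[:,2].min()+.02]
print("low finger x",L[:,0].min().round(4),L[:,0].max().round(4),"y",L[:,1].min().round(4),L[:,1].max().round(4),len(L))
c=vision.calibration("scene")
K=np.array([[c["fx"],0,c["cx"]],[0,c["fy"],c["cy"]],[0,0,1]])
p=np.array([[.61,.048,.104],[.61,.048,.091],[.61,.048,.028],[.6416,.021,.04]])
print(cv2.projectPoints(p,np.array(c["rvec"]),np.array(c["tvec"]),K,None)[0].reshape(-1,2).round(1)*[4,4]-[884-390,620])
E
```

```text
tip zmin [0.125 0.128 0.128 0.128 0.13 ]
low finger x 0.5991 0.6241 y 0.0427 0.0629 45
[[530.8 204.8]
 [530.4 219.6]
 [530.  288.8]
 [496.4 250.8]]
```

>>> jog_arm:
  deltas:
    - [0,0,0,0,0,1.5,0]
    - [0,0,0,0,0,1.5,0]
    - [0,0,0,0,0,1.5,0]
    - [0,0,0,0,0,1.5,0]
    - [0,0,0,0,0,0.9,0]
    - [0,0,0,0,0,0,0]
    - [0,0,0,0,0,0,0]
    - [0,0,0,0,0,0,0]

```text
t: 4.5
tool_pos: [0.6105, 0.048, 0.0574]
tool_rot: [2.078, 2.353, 0.003]
contact_force: [0.3, 0.2, -0.2]
opening: 0.0002
```

```bash
python3 - <<'E'
from h import *
im,W=cloud("scene")
d=np.hypot(W[...,0]-.61,W[...,1]-.048); hsv=im.max(2)
P=W[(d<.022)&(W[...,2]>.01)&(hsv<110)];print("z",np.sort(P[:,2])[:8].round(3))
save(cv2.resize(im[150:260,220:350],(780,660),interpolation=cv2.INTER_CUBIC)[:600],"chk2.png")
print(ctrl.get_obs()["tool_pos"])
E
```

```text
z [0.063 0.063 0.064 0.065 0.065 0.066 0.066 0.066]
[0.61055652 0.0480132  0.05749114]
```

View pics/chk2.png

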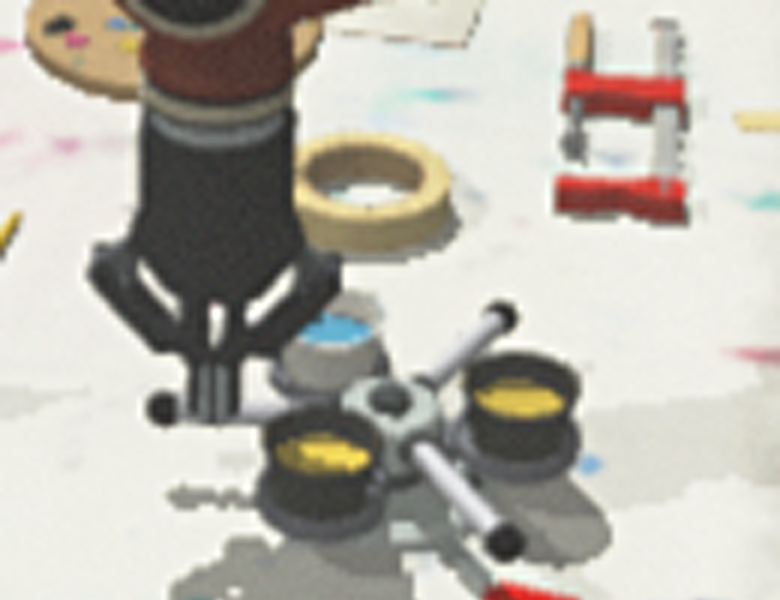

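The tips (212,420) sit beside the spoke, clear of the front black pot, but the image puts them at z ≈ 0.053, only about 5 mm beyond the TCP. I'll lower to TCP z ≈ 0.033, which is safe with either tip length, then close most of the gap to the spoke.

>>> jog_arm:
  deltas:
    - [0,0,0,0,0,0.8,0]
    - [0,0,0,0,0,0.8,0]
    - [0,0,0,0,0,0.8,0]
    - [0,0,0,0,0,0,0]
    - [0,0,0,-0.3,0,0,0]
    - [0,0,0,-0.3,0,0,0]
    - [0,0,0,-0.3,0,0,0]
    - [0,0,0,0,0,0,0]
    - [0,0,0,0,0,0,0]

```text
t: 5.3
tool_pos: [0.6108, 0.0388, 0.0321]
tool_rot: [2.08, 2.354, 0.001]
contact_force: [-0.9, 0.5, -0.4]
opening: -0.0
```

```bash
python3 - <<'E'
from h import *
im,W=cloud("scene")
save(cv2.resize(im[190:260,225:325],(700,490),interpolation=cv2.INTER_CUBIC),"chk3.png")
o=ctrl.get_obs();print(o["tool_pos"],o["contact_force"])
E
```

```text
[0.61073262 0.03892776 0.03207836] [ 0.13487691  0.00113184 -0.07415548]
```

View pics/chk3.png

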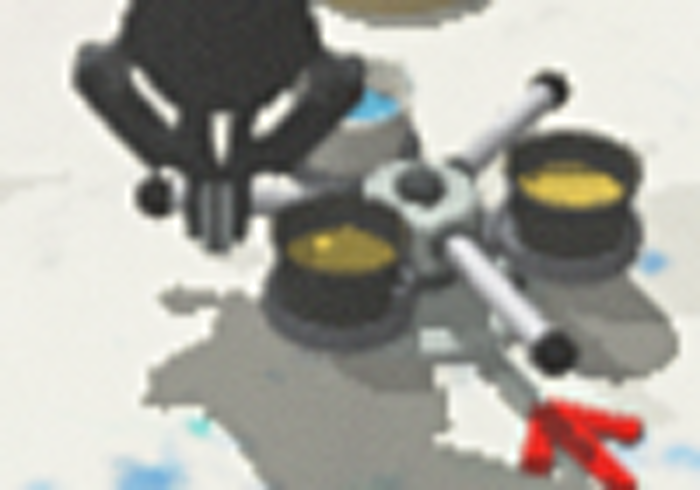

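The tips at (217,250) are now below the bar, beside it and between the ball and the front black pot, and clear of both. I'll start the clockwise sweep.

>>> jog_arm:
  deltas:
    - [0,0,0,-0.3,0,0,0]
    - [0,0,0.02,-0.18,0.03,0,0]
    - [0,0,0.05,-0.44,0.075,0,0]
    - [0,0,0.05,-0.44,0.075,0,0]
    - [0,0,0.05,-0.44,0.075,0,0]
    - [0,0,0.05,-0.44,0.075,0,0]
    - [0,0,0.05,-0.44,0.075,0,0]
    - [0,0,0.05,-0.44,0.075,0,0]
    - [0,0,0.05,-0.44,0.075,0,0]
    - [0,0,0.05,-0.44,0.075,0,0]

```text
t: 6.18
tool_pos: [0.6151, -0.0009, 0.0319]
tool_rot: [-2.528, -1.865, -0.001]
contact_force: [0.5, 1.4, -0.5]
opening: 0.0002
```

```bash
cat > st.py <<'E'
from h import *
from scipy.spatial.transform import Rotation as Ro
o=ctrl.get_obs(); R=Ro.from_rotvec(o["tool_rot"]).as_matrix()
c=R.T@(np.array([.5275,.007,o["tool_pos"][2]])-o["tool_pos"])
print(o["t"],o["tool_pos"].round(4),"tool y ang",np.degrees(np.arctan2(R[1,1],R[0,1])).round(2),"axis in tool",c.round(4),o["contact_force"].round(2),o["q"].round(2))
E
cat > spk.py <<'E'
from h import *
def spk(n):
    im,W=cloud(n); X=W[...,:2]-[.5275,.007]; r=np.hypot(X[...,0],X[...,1]); z=W[...,2]
    H,S,V=np.moveaxis(cv2.cvtColor(im,cv2.COLOR_RGB2HSV).astype(int),2,0)
    a=np.degrees(np.arctan2(X[...,1],X[...,0]))
    b=X[(r<.1)&(z>.036)&(z<.07)&(H>90)&(H<115)&(S>90)]
    y=X[(r<.1)&(z>.036)&(z<.07)&(H>15)&(H<32)&(S>120)]
    f=lambda P:np.degrees(np.arctan2(*P.mean(0)[::-1])).round(1)
    print(n,"blue",len(b),b.mean(0).round(4) if len(b) else"",f(b) if len(b) else"")
    return im,W
E
python3 st.py; python3 -c "
from spk import *
im,W=spk('scene'); np.savez('s2.npz',im=im,W=W)"
```

```text
6.1833 [ 0.6151 -0.0009  0.0319] tool y ang -17.15 axis in tool [-0.0183 -0.086  -0.    ] [ 0.5   1.38 -0.54] [-0.12  0.23  1.77  0.    1.14  0.18]
scene blue 37 [ 0.0162 -0.0719] -77.3
```

The push works (about 1.4 N, and the blue pot moved about 21°). Continuing the sweep.

>>> jog_arm:
  deltas:
    - [0,0,0.07,-0.61,0.107,0,0]
    - [0,0,0.07,-0.61,0.107,0,0]
    - [0,0,0.07,-0.61,0.107,0,0]
    - [0,0,0.07,-0.61,0.107,0,0]
    - [0,0,0.07,-0.61,0.107,0,0]
    - [0,0,0.07,-0.61,0.107,0,0]
    - [0,0,0.07,-0.61,0.107,0,0]
    - [0,0,0.07,-0.61,0.107,0,0]
    - [0,0,0.07,-0.61,0.107,0,0]
    - [0,0,0.07,-0.61,0.107,0,0]
    - [0,0,0.07,-0.61,0.107,0,0]
    - [0,0,0.07,-0.61,0.107,0,0]

```text
t: 7.23
tool_pos: [0.5798, -0.0638, 0.0318]
tool_rot: [-3.068, -0.673, -0.001]
contact_force: [-0.2, 1.6, -0.3]
opening: -0.0003
```

```bash
python3 st.py; python3 -c "
from spk import *
spk('scene');spk('top')"
```

```text
7.2333 [ 0.5798 -0.0638  0.0318] tool y ang -65.27 axis in tool [-0.0179 -0.0862  0.    ] [-0.24  1.56 -0.26] [-0.24  0.16  1.85  0.    1.13  0.9 ]
scene blue 34 [-0.0353 -0.0625] -119.5
top blue 0
```

>>> jog_arm:
  deltas:
    - [0,0,0.07,-0.61,0.107,0,0]
    - [0,0,0.07,-0.61,0.107,0,0]
    - [0,0,0.07,-0.61,0.107,0,0]
    - [0,0,0.07,-0.61,0.107,0,0]
    - [0,0,0.07,-0.61,0.107,0,0]
    - [0,0,0.07,-0.61,0.107,0,0]
    - [0,0,0.07,-0.61,0.107,0,0]
    - [0,0,0.07,-0.61,0.107,0,0]
    - [0,0,0.07,-0.61,0.107,0,0]
    - [0,0,0.07,-0.61,0.107,0,0]
    - [0,0,0.07,-0.61,0.107,0,0]
    - [0,0,0.07,-0.61,0.107,0,0]

```text
t: 8.33
tool_pos: [0.5099, -0.08, 0.0321]
tool_rot: [3.077, -0.634, 0.003]
contact_force: [2.7, 0.1, -1.5]
opening: 0.0001
```

>>> jog_arm:
  deltas:
    - [0,0,0.07,-0.61,0.107,0,0]
    - [0,0,0.07,-0.61,0.107,0,0]
    - [0,0,0.07,-0.61,0.107,0,0]
    - [0,0,0.07,-0.61,0.107,0,0]
    - [0,0,0.07,-0.61,0.107,0,0]
    - [0,0,0.07,-0.61,0.107,0,0]
    - [0,0,0.07,-0.61,0.107,0,0]
    - [0,0,0.07,-0.61,0.107,0,0]
    - [0,0,0.07,-0.61,0.107,0,0]
    - [0,0,0.05,-0.44,0.075,0,0]
    - [0,0,0.03,-0.26,0.04,0,0]
    - [0,0,0,0,0,0,0]

```text
t: 9.33
tool_pos: [0.4571, -0.0474, 0.0319]
tool_rot: [2.667, -1.66, 0.001]
contact_force: [0.7, -0.2, 0.3]
opening: -0.0001
```

```bash
python3 st.py; python3 -c "
from spk import *
im,W=spk('scene');i2,W2=spk('top')
np.savez('s3.npz',im=im,W=W,i2=i2,W2=W2)
save(np.hstack([cv2.resize(a[v-55:v+55,u-50:u+50],(400,440),interpolation=cv2.INTER_CUBIC) for a,u,v in((i2,230,230),(im,286,225))]),'chk4.png')"
```

```text
9.3333 [ 0.4571 -0.0474  0.0319] tool y ang -153.78 axis in tool [-0.0177 -0.0872  0.    ] [ 0.72 -0.23  0.3 ] [-0.27 -0.13  2.15 -0.    1.12  2.42]
scene blue 54 [-0.0525  0.0278] 152.1
top blue 146 [-0.0522  0.0347] 146.3
```

View pics/chk4.png

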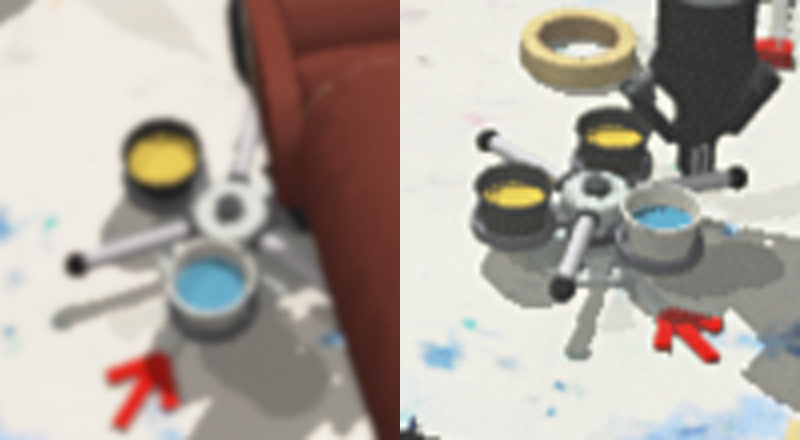

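The white pot, at (210,285) in the top crop and (660,215) in the scene crop, still needs to swing clockwise to the arrow head at (155,365) and (680,325). I'll work out the remaining angle by casting rays onto the known-height planes, separately in each view.

```bash
cat > fit.py <<'E'
from h import *
from scipy import ndimage as nd
def ray(n,uv,z):
    c=vision.calibration(n); R=cv2.Rodrigues(np.array(c["rvec"],float))[0]; t=np.array(c["tvec"],float).ravel()
    o=-R.T@t; d=R.T@np.array([(uv[0]-c["cx"])/c["fx"],(uv[1]-c["cy"])/c["fy"],1]); return (o+d*(z-o[2])/d[2])[:2]
def feats(n,im,W):
    H,S,V=np.moveaxis(cv2.cvtColor(im,cv2.COLOR_RGB2HSV).astype(int),2,0)
    r=np.hypot(W[...,0]-.5275,W[...,1]-.007); z=W[...,2]
    cen=lambda m:nd.center_of_mass(m)[::-1]
    L,k=nd.label((r<.13)&(r>.1)&(z>.028)&(z<.06)&(V<110)&(S<110),np.ones((3,3)))
    balls=[ray(n,cen(L==i),.04) for i in range(1,k+1) if (L==i).sum()>=6]
    red=(r<.19)&(r>.08)&(z<.03)&((H<8)|(H>172))&(S>130)
    b=(r<.12)&(z>.036)&(z<.07)&(H>90)&(H<115)&(S>90)
    # white rim: outline of pot = pixels above 60 mm away from hub
    return balls,ray(n,cen(red),.006),(ray(n,cen(b),.048) if b.any() else None),red
def ang(p,c): return np.degrees(np.arctan2(p[1]-c[1],p[0]-c[0]))
def circ(n,im0,W0): return np.mean(feats(n,im0,W0)[0],0)
E
python3 - <<'E'
from fit import *
s=np.load("s3.npz")
for n,im,W in(("top",s["i2"],s["W2"]),("scene",s["im"],s["W"])):
    f=np.load(n+".npz"); B0=feats(n,f["im"],f["W"])[0]; c=np.mean(B0,0)
    print(n,"axis",c.round(4),"balls0",[(ang(b,c).round(1),np.hypot(*(b-c)).round(4)) for b in B0])
    B,red,bl,m=feats(n,im,W)
    print("  balls",[(ang(b,c).round(1),np.hypot(*(b-c)).round(4)) for b in B],"red",red.round(4),ang(red,c).round(2),np.hypot(*(red-c)).round(4),"blue",bl.round(4),ang(bl,c).round(1))
    vu=np.argwhere(m); P=np.array([ray(n,(u,v),.006) for v,u in vu]); r=np.hypot(*(P-c).T); print("  arrow r",r.min().round(3),r.max().round(3), "tail ang",ang(P[r>.14].mean(0),c).round(2),"tip",ang(P[r<.115].mean(0),c).round(2),len(P))
E
```

```text
top axis [0.5274 0.0063] balls0 [(np.float64(7.4), np.float64(0.1166)), (np.float64(-113.5), np.float64(0.1151)), (np.float64(127.6), np.float64(0.1142))]
  balls [(np.float64(87.0), np.float64(0.1153))] red [0.4436 0.1059] 130.08 0.1301 blue [0.4759 0.0416] 145.6
  arrow r 0.106 0.164 tail ang 129.99 tip 130.35 152
scene axis [0.5358 0.0318] balls0 [(np.float64(-112.3), np.float64(0.1427)), (np.float64(-4.9), np.float64(0.1081)), (np.float64(73.8), np.float64(0.0783)), (np.float64(138.8), np.float64(0.1004))]
  balls [(np.float64(-43.9), np.float64(0.1276)), (np.float64(-145.7), np.float64(0.1335)), (np.float64(89.1), np.float64(0.0903))] red [0.4463 0.1103] 138.73 0.1191 blue [0.4752 0.0323] 179.5
  arrow r 0.094 0.154 tail ang 136.93 tip 137.94 114
```

Corrected for a stray blob, the scene view puts the axis at (0.5285, 0.0068). The arrow is at 130.1° in the top view and 128.5° in the scene view, and the white pot is at 147.0° and 146.4°. That leaves about 17.4° to go.

>>> jog_arm:
  deltas:
    - [0,0,0.04,-0.35,0.06,0,0]
    - [0,0,0.05,-0.44,0.075,0,0]
    - [0,0,0.05,-0.44,0.075,0,0]
    - [0,0,0.05,-0.44,0.075,0,0]
    - [0,0,0.04,-0.35,0.06,0,0]
    - [0,0,0.03,-0.26,0.05,0,0]
    - [0,0,0.02,-0.17,0.03,0,0]
    - [0,0,0.015,-0.13,0.02,0,0]
    - [0,0,0,0,0,0,0]
    - [0,0,0,0,0,0,0]

```text
t: 10.27
tool_pos: [0.4447, -0.0247, 0.0317]
tool_rot: [-2.393, 2.035, 0.0]
contact_force: [-0.7, 0.0, 0.5]
opening: 0.0001
```

```bash
python3 st.py; cat > chk.py <<'E'
from fit import *
import sys
C={"top":np.array([.5274,.0063]),"scene":np.array([.5285,.0068])}
a=[]
for n,u,v in(("top",230,230),("scene",286,225)):
    im,W=cloud(n); B,red,bl,_=feats(n,im,W); c=C[n]
    print(n,"balls",[(ang(b,c).round(1),np.hypot(*(b-c)).round(3)) for b in B],"arrow",ang(red,c).round(1),"blue",bl.round(4),ang(bl,c).round(1),np.hypot(*(bl-c)).round(3))
    a.append(cv2.resize(im[v-55:v+55,u-50:u+50],(400,440),interpolation=cv2.INTER_CUBIC))
save(np.hstack(a),sys.argv[1])
E
python3 chk.py chk5.png
```

```text
10.2667 [ 0.4447 -0.0247  0.0317] tool y ang -170.76 axis in tool [-0.018  -0.0868  0.    ] [-0.71  0.01  0.53] [-0.22 -0.17  2.18  0.    1.13  2.76]
top balls [(np.float64(70.0), np.float64(0.116)), (np.float64(-173.1), np.float64(0.113))] arrow 129.8 blue [0.4887 0.0558] 128.1 0.063
scene balls [(np.float64(-49.2), np.float64(0.118)), (np.float64(-170.4), np.float64(0.114)), (np.float64(69.3), np.float64(0.116))] arrow 128.3 blue [0.4878 0.0462] 135.9 0.057
```

View pics/chk5.png

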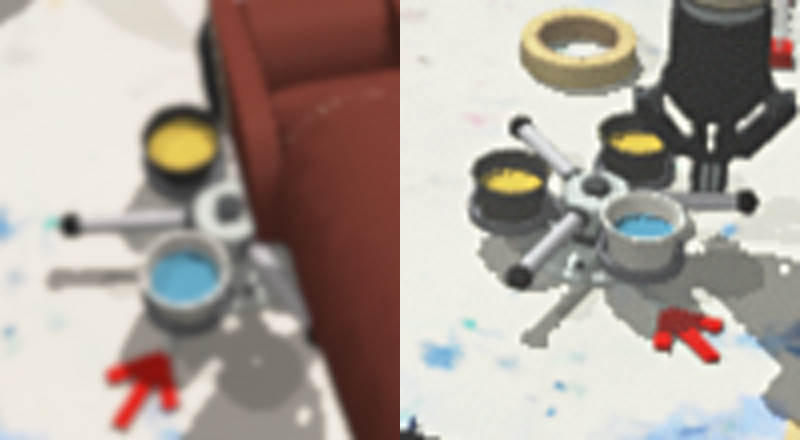

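The pot's well is now at about 130.0° against the arrow at 129.8° (top), and 129.9° against 128.3° (scene), so it is within about 1°. I'll back off sideways, lift clear and check without the arm in the way.

>>> jog_arm:
  deltas:
    - [0,0,0,0.3,0,0,0]
    - [0,0,0,0.3,0,0,0]
    - [0,0,0,0.3,0,0,0]
    - [0,0,0,0,0,0,0]
    - [0,0,0,0,0,-1,0]
    - [0,0,0,0,0,-2,0]
    - [0,0,0,0,0,-3,0]
    - [0,0,0,0,0,-3,0]
    - [0,0,0,0,0,-3,0]
    - [0,0,0,0,0,-3,0]
    - [0,0,0,0,0,-2,0]
    - [0,0,0,0,0,0,0]

```text
t: 11.37
tool_pos: [0.4489, -0.0343, 0.2086]
tool_rot: [-2.389, 2.033, -0.015]
contact_force: [0.7, -0.6, 0.7]
opening: 0.0002
```

>>> jog_arm:
  deltas:
    - [0,0,0,3,0,0,0]
    - [0,0,0,3,0,0,0]
    - [0,0,0,3,0,0,0]
    - [0,0,0,3,0,0,0]
    - [0,0,0,3,0,0,0]
    - [0,0,0,3,0,0,0]
    - [0,0,0,3,0,0,0]
    - [0,0,0,3,0,0,0]
    - [0,0,0,3,0,0,0]
    - [0,0,0,3,0,0,0]
    - [0,0,0,0,0,0,0]

```text
t: 12.28
tool_pos: [0.4936, -0.3338, 0.201]
tool_rot: [2.388, -2.04, 0.0]
contact_force: [0.0, 1.0, -1.1]
opening: -0.0001
```

```bash
python3 st.py; python3 chk.py chk6.png
```

```text
12.2833 [ 0.4936 -0.3338  0.201 ] tool y ang -171.01 axis in tool [-0.3314 -0.0867 -0.0004] [ 0.03  1.01 -1.07] [-0.72  0.01  1.71 -0.    1.42  2.27]
  results = [sum_labels(input * grids[dir].astype(float), labels, index) / normalizer
Traceback (most recent call last):
  File "chk.py", line 7, in <module>
    print(n,"balls",[(ang(b,c).round(1),np.hypot(*(b-c)).round(3)) for b in B],"arrow",ang(red,c).round(1),"blue",bl.round(4),ang(bl,c).round(1),np.hypot(*(bl-c)).round(3))
                                                                                                                  ^^^^^^^^
AttributeError: 'NoneType' object has no attribute 'round'
```

The arm hides the top view from this side, so I'll take it back over, high, to the side it started from.

>>> jog_arm:
  deltas:
    - [0,0,0,-3.0,0.25,0,0]
    - [0,0,0,-3.0,0.25,0,0]
    - [0,0,0,-3.0,0.25,0,0]
    - [0,0,0,-3.0,0.25,0,0]
    - [0,0,0,-3.0,0.25,0,0]
    - [0,0,0,-3.0,0.25,0,0]
    - [0,0,0,-3.0,0.25,0,0]
    - [0,0,0,-3.0,0.25,0,0]
    - [0,0,0,-3.0,0.25,0,0]
    - [0,0,0,-3.0,0.25,0,0]
    - [0,0,0,-3.0,0.25,0,0]
    - [0,0,0,-3.0,0.25,0,0]

```text
t: 13.33
tool_pos: [0.4053, 0.0229, 0.2012]
tool_rot: [-2.393, 2.035, 0.001]
contact_force: [0.2, 1.4, -0.3]
opening: -0.0001
```

>>> jog_arm:
  deltas:
    - [0,0,0,-3.0,0.25,0,0]
    - [0,0,0,-3.0,0.25,0,0]
    - [0,0,0,-3.0,0.25,0,0]
    - [0,0,0,-3.0,0.25,0,0]
    - [0,0,0,-3.0,0.25,0,0]
    - [0,0,0,-3.0,0.25,0,0]
    - [0,0,0,-3.0,0.25,0,0]
    - [0,0,0,-3.0,0.25,0,0]
    - [0,0,0,-3.0,0.25,0,0]
    - [0,0,0,-3.0,0.25,0,0]
    - [0,0,0,-3.0,0.25,0,0]
    - [0,0,0,-3.0,0.25,0,0]

```text
t: 14.33
tool_pos: [0.3422, 0.2272, 0.2072]
tool_rot: [-2.488, 1.789, 0.139]
contact_force: [0.7, 0.7, 0.2]
opening: -0.0003
```

>>> jog_arm:
  deltas:
    - [0,0,0,-3.0,1.5,0,0]
    - [0,0,0,-3.0,1.5,0,0]
    - [0,0,0,-3.0,1.5,0,0]
    - [0,0,0,-3.0,1.5,0,0]
    - [0,0,0,0,0,0,0]

```text
t: 14.75
tool_pos: [0.2764, 0.2489, 0.2154]
tool_rot: [-2.528, 1.663, 0.207]
contact_force: [-0.1, -0.6, 0.4]
opening: 0.0001
```

```bash
python3 st.py; python3 chk.py chk6.png
```

```text
14.75 [0.2764 0.2489 0.2154] tool y ang -156.76 axis in tool [ 0.3169 -0.1353 -0.0535] [-0.09 -0.57  0.45] [ 0.4  -0.67  2.22  0.17  1.58  3.13]Traceback (most recent call last):
  File "chk.py", line 7, in <module>
    print(n,"balls",[(ang(b,c).round(1),np.hypot(*(b-c)).round(3)) for b in B],"arrow",ang(red,c).round(1),"blue",bl.round(4),ang(bl,c).round(1),np.hypot(*(bl-c)).round(3))
                                                                                                                  ^^^^^^^^
AttributeError: 'NoneType' object has no attribute 'round'
```

Joint 6 ran into the end of its range at this yaw, so I'll unwind it first and then move farther out.

>>> jog_arm:
  deltas:
    - [0,0,-0.1,0,0,0,0]
    - [0,0,-0.1,0,0,0,0]
    - [0,0,-0.1,0,0,0,0]
    - [0,0,-0.1,0,0,0,0]
    - [0,0,-0.1,0,0,0,0]
    - [0,0,-0.1,0,0,0,0]
    - [0,0,-0.1,0,0,0,0]
    - [0,0,-0.1,0,0,0,0]
    - [0,0,-0.1,0,0,0,0]
    - [0,0,-0.1,0,0,0,0]
    - [0,0,-0.1,0,0,0,0]
    - [0,0,-0.1,0,0,0,0]

```text
t: 15.8
tool_pos: [0.2785, 0.248, 0.2148]
tool_rot: [-2.975, -0.056, 0.076]
contact_force: [0.2, -0.1, 0.1]
opening: -0.0002
```

```bash
python3 st.py; python3 -c "
from st import *
g=np.array([.17,.57,.26])-o['tool_pos']; print((R.T@g*100).round(1), R.round(2))"
```

```text
15.8 [0.2785 0.248  0.2148] tool y ang -88.08 axis in tool [ 0.2385  0.2458 -0.0527] [ 0.19 -0.13  0.13] [ 0.39 -0.66  2.22  0.17  1.57  1.93]
15.8 [0.2785 0.248  0.2148] tool y ang -88.08 axis in tool [ 0.2385  0.2458 -0.0527] [ 0.19 -0.13  0.13] [ 0.39 -0.66  2.22  0.17  1.57  1.93]
[ -9.7 -32.8   1.4] [[ 1.    0.03 -0.05]
 [ 0.04 -0.99  0.16]
 [-0.05 -0.17 -0.99]]
```

>>> jog_arm:
  deltas:
    - [0,0,0,-0.8,-2.75,0.12,0]
    - [0,0,0,-0.8,-2.75,0.12,0]
    - [0,0,0,-0.8,-2.75,0.12,0]
    - [0,0,0,-0.8,-2.75,0.12,0]
    - [0,0,0,-0.8,-2.75,0.12,0]
    - [0,0,0,-0.8,-2.75,0.12,0]
    - [0,0,0,-0.8,-2.75,0.12,0]
    - [0,0,0,-0.8,-2.75,0.12,0]
    - [0,0,0,-0.8,-2.75,0.12,0]
    - [0,0,0,-0.8,-2.75,0.12,0]
    - [0,0,0,-0.8,-2.75,0.12,0]
    - [0,0,0,0,0,0,0]

```text
t: 16.8
tool_pos: [0.1797, 0.549, 0.2563]
tool_rot: [-2.973, -0.053, 0.078]
contact_force: [-0.8, -0.4, 0.4]
opening: -0.0002
```

```bash
python3 st.py; python3 chk.py chk6.png
```

```text
16.8 [0.1797 0.549  0.2563] tool y ang -88.19 axis in tool [ 0.3255  0.545  -0.1085] [-0.81 -0.38  0.36] [ 1.06 -0.16  1.79  0.13  1.4   2.58]
top balls [(np.float64(-50.5), np.float64(0.117)), (np.float64(70.4), np.float64(0.115)), (np.float64(-170.3), np.float64(0.115))] arrow 129.8 blue [0.4887 0.0557] 128.1 0.063
scene balls [(np.float64(-49.5), np.float64(0.118)), (np.float64(-170.5), np.float64(0.114)), (np.float64(69.2), np.float64(0.115))] arrow 128.1 blue [0.4871 0.0462] 136.4 0.057
```

View pics/chk6.png

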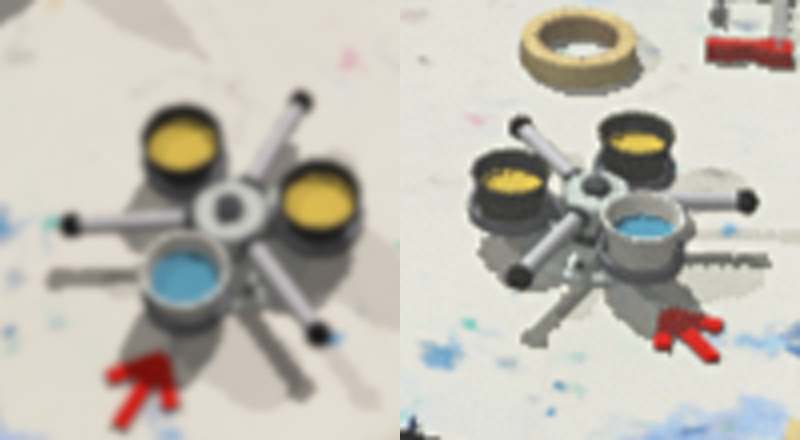

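Nothing blocks either view now. The spoke balls put the white pot's well at 129.9° against the arrow at 129.8° (top), and 129.7° against 128.1° (scene), an error of about 1 mm. All three pots sit in their wells and the arm is clear, so I'm handing in.

```bash
python3 -c "
from station import ctrl
print(ctrl.finish_job(), ctrl.get_obs()['t'])"
```

```text
the job is handed in; nothing more can be done
the job is handed in; nothing more can be done
```

The white pot of blue paint now stands at the head of the red arrow, and the job is handed in at about 17 s on the robot's clock. I shut the gripper and pushed one spoke from its side, clockwise by about 177°, with under about 3 N. Then I backed off sideways, lifted clear and parked the arm on the side it started from.

**Last checks, with the arm out of the way:**

| View | White pot's well | Arrow |
|---|---|---|
| Top | 129.9° | 129.8° |
| Scene | 129.7° | 128.1° |

- **Alignment:** the two views disagree by about 1.5° on where the arrow points, which is within the 2 mm camera calibration. That leaves the well off by roughly 0 to 2 mm. The paint itself is less exact because the pot's rim partly hides it: about 129° in the top view and 132° in the scene view after a rough correction.
- **Pots:** all three look seated in their wells, and I saw no sign of a touch in the force readings.
- **Other things on the bench:** nothing pushed back on the arm away from the spoke, but I did not measure their positions again at the end.

**Two things went differently than expected:**
- **Fingertips:** in the image, the shut fingertips seemed to end only about 5 mm beyond the TCP, not the 22 mm `ctrl.tcp_to_tips` gives. I used a height that was safe for either.
- **Retreat:** joint 6 reached the end of its range (3.13 rad) while the arm was moving away high up. The tool tilted slightly there, and I unwound the joint before going on.

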